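Find the rocking corner of the honing base and press its shim flat

TASK

The green honing base with the whetstone rocks on one of its four corners. Press down on the corners with the closed fingertips, one after another, until you find the one that gives, let it come up again, and then press the yellow shim tab of that corner down flat. Grasp, lift and shift nothing, leave the other three shim tabs standing up and everything else where it is.

Things in the scene. Friction and masses are not known exactly. Their poses are not given: they have to be found in the camera images.
- beam: Fixed wooden beam block, 300 x 330 x 45 mm, on the work surface; carries the honing base. Origin on its underside below the middle of the honing base; x points away from the robot along the whetstone, y to the left, z up; its yaw differs by up to 0.25 rad. Top face 45 mm above the work surface.
- plate: Honing base: a green steel plate 10 mm thick (206 x 90 mm; its four corners are square lugs 36 mm wide that stick out sideways to y = +-103 mm), with a grey whetstone (186 x 66 x 28 mm) fixed on its middle. About 2.4 kg, loose: it only stands by its weight on four rubber feet 24 mm above the beam. Origin at the centre of its underside, axes as the beam's.
- corner_near_left (a point): Middle of the top face of the plate's corner lug nearer the robot, on the left (+y): the place to press. 79 mm above the work surface at rest. Rides on the plate.
- corner_near_right (a point): Middle of the top face of the plate's corner lug nearer the robot, on the right (-y): the place to press. 79 mm above the work surface at rest. Rides on the plate.
- corner_far_left (a point): Middle of the top face of the plate's corner lug farther, on the left (+y): the place to press. 79 mm above the work surface at rest. Rides on the plate.
- corner_far_right (a point): Middle of the top face of the plate's corner lug farther, on the right (-y): the place to press. 79 mm above the work surface at rest. Rides on the plate.
- shim_near_left (a point): Fixed point on the beam that marks the yellow shim tab of the corner nearer the robot, on the left (+y): the place to press it, on the top face of the tab when it is flat (68.5 mm above the work surface), 60 mm from the corner's middle towards the robot (beam -x). Its free end points to the robot and stands raised at the start; the hinge is 32 mm to beam +x of this point.
- shim_near_right (a point): Fixed point on the beam that marks the yellow shim tab of the corner nearer the robot, on the right (-y): the place to press it, on the top face of the tab when it is flat (68.5 mm above the work surface), 60 mm from the corner's middle towards the robot (beam -x). Its free end points to the robot and stands raised at the start; the hinge is 32 mm to beam +x of this point.
- shim_far_left (a point): Fixed point on the beam that marks the yellow shim tab of the corner farther, on the left (+y): the place to press it, on the top face of the tab when it is flat (68.5 mm above the work surface), 60 mm from the corner's middle towards the robot (beam -x). Its free end points to the robot and stands raised at the start; the hinge is 32 mm to beam +x of this point.
- shim_far_right (a point): Fixed point on the beam that marks the yellow shim tab of the corner farther, on the right (-y): the place to press it, on the top face of the tab when it is flat (68.5 mm above the work surface), 60 mm from the corner's middle towards the robot (beam -x). Its free end points to the robot and stands raised at the start; the hinge is 32 mm to beam +x of this point.
- pad (a joint): How far the springy foot is pressed down, 0 at rest, 0.004 m fully down. Three feet are rigid (corner gives under 1 mm); one, under a different corner each time and looking the same, is springy: about 4 N on that corner starts it down, about 7 N sinks it 4 mm to a stop, and it rises again when let go.
- shim_loose (a joint): Angle by which the shim tab of the rocking corner is raised (which corner that is, is not told): 0 = flat, 0.45 to 0.65 at the start. Each tab is 26 mm wide, 45 mm long, 3 mm thick, hinged (axis along beam y, 67 mm above the work surface, 10 mm clear of the lug). Pressed straight down at its point it needs about 8 to 12 N until it stops flat; it is slippery and stays where it is left. Flat, its hidden tongue carries the corner.
- shim_a (a joint): The same angle for the shim tab of one of the three firm corners (not told which).
- shim_b (a joint): The same angle for the shim tab of one of the three firm corners (not told which).
- shim_c (a joint): The same angle for the shim tab of one of the three firm corners (not told which).
- rubbing_stone: Loose bystander: reddish rubbing stone 50 x 30 x 20 mm lying on the whetstone. Origin: centre of its underside.
- cork_block: Loose bystander: cork block 60 x 26 x 24 mm on the left edge of the beam. Origin: centre of its underside.
- brass_weight: Loose bystander: brass weight, 26 mm across, 31 mm tall, on the right edge of the beam. Origin: centre of its underside.
- oil_bottle: Loose bystander: amber bottle, 54 mm across, 130 mm tall, on the table. Origin: centre of its underside.
- mug: Loose bystander: blue mug, 80 mm across, 90 mm tall, on the table. Origin: centre of its underside.
- screwdriver: Loose bystander: screwdriver lying on the table.
- brush: Loose bystander: brush lying on the table.

How it is judged:
By the outcome, as a careful person would: the job done as asked, in the order asked, and still so for the second after the job is handed in, with the robot touching nothing.
It also fails if it takes over 58 s, if anything falls off the work surface, if the arm or the gripper's body presses on something with over 40 N, if the wrist force passes 120 N, or if a joint passes its speed limit or range.

ROBOT

A 7-joint arm with a two-finger parallel gripper is mounted at the origin on the work surface. World frame = base frame: x ahead of the robot, y to its left, z up, the work surface at z = 0. Lengths are in m, angles in rad, forces in N, time in s.
With the tool pointing down it reaches from about 0.425 to 1.025 m from the base axis. Payload 9.4 kg.
Tool frame: the origin (TCP) lies at the very end of the fingers, on their centre line; the grasp point (between the pads) lies 19 mm behind it; z points along the fingers, y is the line along which they close (so a half turn about z gives the same grasp; the last joint's range is limited). The gripper opens to 85 mm and grips with 20 to 120 N. Pads are 22 mm wide; open, the fingers measure 114 mm over their backs; the gripper's body (76 mm by 85 mm) begins 54 mm behind the grasp point. The pads swing forward as they close: fully open they stand 13 mm farther back than shut.
Start: joints at [1.142, 0.599, -0.003, 1.599, 0.002, 0.943, -0.08], TCP at [0.25, -0.681, 0.231] pointing down, gripper open.
Joint ranges: [-2.57, 2.57], [-0.35, 1.97], [-1.29, 1.29], [0.11, 2.56], [-1.05, 4.19], [0.11, 1.86], [-2.63, 2.63]. Speed limits (rad/s): [2.22, 2.22, 3.01, 3.01, 3.14, 3.14, 3.14].

INTERFACE

Orientations are given as a rotation vector (axis times angle).
In Python, from cell import state, grab_frame, hand_in, spot_in, outline_of, landmark_of gives the robot as it stands.
- The arm moves only by the tool carry_out, never from a script. Its argument "motion" is a list of rows, each a list of 5 numbers: the shift along the tool's x, y, z in m, then the turn about the tool's z in degrees, then the opening, from 0 (shut) to 1 (fully open). A call has 1 to 8 rows; each row shifts and turns the commanded pose from where the row before left it, along the tool's axes as they then stand; what a row does not reach is not made up. A row lasts 1/8 s, in which the tool goes at most 62.5 mm and 10.7 degrees, less where a joint would pass 70% of its speed; a pose out of reach is approached as far as the arm can. A call with a gripper value outside its range is refused whole. The fingers move at their own pace and stop on an object; "newtons" is the grip in N (left out, the last holds). Time passes only in rows, so rows that do not move let the fingers close. It gives the time, the measured TCP pose, the force, the opening and the grip force at its end, in the units of the state.
- state(): the state, without advancing time (a new reading comes with each control period).
- grab_frame(name): name is "scene" or "top" or "wrist"; returns a dict with "color" (420x560x3 uint8, red, green, blue), "fx", "fy", "cx", "cy" (pixels), "xyz" and "attitude" of the camera in the world. Camera axes: x right, y down, z forward; pixel columns grow to the right and rows downward; lengths in m; the calibration is good to about 2 mm. A picture is of the moment at which its call begins. There is no depth.
- hand_in(): hands the job in; it is judged then, once.
Trained networks look in the newest picture that a camera, given by its name, has taken for a name from the list of things; names that differ only in an ending like _2 or _b are one class to them, and where a whole thing is asked for, a point or a joint stands for the part that bears it (a point fixed in the world has none). Each returns a list of dicts, best first, with "score" (0 to 1); they miss things now and then, are a little off and sometimes report something else, mostly with a low value. They report only what shows in the picture. A call takes as long as a camera call.
- spot_in(target, camera): "xy" ([column, row] in pixels, amid what is visible of it).
- outline_of(target, camera): "region" (420x560 bool, what is visible of it) and "xy" ([column, row] in pixels, amid what is visible of it).
- landmark_of(target, camera): "xy" ([column, row] in pixels: a listed point, or the origin of a listed thing).
The state is a dict: "t": time; "qpos": joint angles; "dq": joint speeds; "effort": joint torques, N m; "tcp_pos": TCP position; "eef_rot": TCP orientation; "force": force on the tool from outside, world axes, zero at the start; "torque": the same for the moment, N m; "finger_gap": finger opening in m; "finger_force": force on a finger pad.
Only numpy, scipy, OpenCV 4.12 (cv2) and the standard library are available. Lean on these libraries where they do the work, as an engineer would, in place of code of your own. Each camera call takes 0.05 s, during which the arm holds its last target. There are 200 camera calls.

## Working session

There is one attempt and no reset: what is moved stays moved. The work goes in short steps, Python scripts to look and compute and a tool call to move; the robot and the scene stay as the last step left them, time stands still between calls to the robot, and variables do not carry over. Pictures are saved under pics/ and viewed, at most 10 in all, crops included, and the job is handed in when it is done.

Besides the shell and the picture viewer there is one more tool, called after "Request:" in YAML: its name, and indented under it one key for each argument. carry_out: Moves the arm, as the interface text tells. Its arguments: {"type":"object","properties":{"motion":{"type":"array","items":{"type":"array","items":{"type":"number"}}},"newtons":{"type":"number"}},"required":["motion"]}

```bash
mkdir -p pics
cat > h.py <<'E'
import numpy as np, cv2
from scipy.spatial.transform import Rotation as R
from cell import *
def rot(a):
    a=np.array(a,float)
    if a.shape==(3,3): return a
    return (R.from_rotvec(a) if a.size==3 else R.from_quat(a)).as_matrix()
def onplane(f,xy,z):
    d=rot(f["attitude"])@np.array([(xy[0]-f["cx"])/f["fx"],(xy[1]-f["cy"])/f["fy"],1])
    p=np.array(f["xyz"]); return p+d*(z-p[2])/d[2]
E
python3 - <<'E'
from h import *
np.set_printoptions(precision=4,suppress=True)
s=state(); print(s)
for c in ["top","scene"]:
    f=grab_frame(c); cv2.imwrite(f"pics/{c}0.png",f["color"][:,:,::-1]); print(c,f["xyz"],f["attitude"],f["fx"])
    for n in ["corner_near_left","corner_near_right","corner_far_left","corner_far_right","shim_near_left","shim_near_right","shim_far_left","shim_far_right","rubbing_stone","cork_block","brass_weight","oil_bottle","mug"]:
        z=.079 if "corner" in n else .0685 if "shim" in n else .107 if "rub" in n else .045 if n[0] in"cb" else 0
        for r in landmark_of(n,c)[:2]: print(n,r["xy"],round(r["score"],2),onplane(f,r["xy"],z))
E
```

```text
{'t': 0.0, 'qpos': array([ 1.1423,  0.6001, -0.0025,  1.6002,  0.0018,  0.9429, -0.0798]), 'dq': array([ 0.0008, -0.0013,  0.0002,  0.0006,  0.0006, -0.0001,  0.0002]), 'effort': array([ -0.0005, -77.6449,   1.5653, -25.8002,   0.0124,   0.0091,
         0.    ]), 'tcp_pos': array([ 0.2496, -0.6802,  0.2304]), 'eef_rot': array([-3.0916, -0.5495,  0.0007]), 'force': array([ 0.1459,  0.4332, -0.082 ]), 'torque': array([0.0368, 0.0005, 0.0136]), 'finger_force': 0.0, 'finger_gap': 0.08554735641288404}
top [ 0.4055 -0.0167  1.2385] [-2.136   2.1968 -0.0819] 422.23935666860444
corner_near_left [258.5, 221.3] 0.89 [0.489  0.0711 0.079 ]
corner_near_right [324.3, 218.2] 0.78 [ 0.4923 -0.1101  0.079 ]
corner_far_left [260.6, 165.8] 0.8 [0.6439 0.0619 0.079 ]
corner_far_left [155.5, 191.0] 0.68 [0.5817 0.3565 0.079 ]
corner_far_right [318.4, 159.8] 0.69 [ 0.6559 -0.0996  0.079 ]
shim_near_left [260.5, 240.8] 0.79 [0.4355 0.0676 0.0685]
shim_near_right [323.8, 233.6] 0.62 [ 0.4505 -0.1081  0.0685]
shim_far_left [262.2, 186.3] 0.62 [0.5877 0.0594 0.0685]
shim_far_right [321.0, 184.3] 0.92 [ 0.58
[... 849 characters left out ...]
   0.0685]
shim_near_left [227.7, 257.0] 0.17 [ 0.642  -0.1099  0.0685]
shim_near_right [239.2, 195.1] 0.93 [ 0.4535 -0.1112  0.0685]
shim_far_left [309.3, 242.1] 0.95 [0.5904 0.0618 0.0685]
shim_far_right [231.9, 241.8] 0.71 [ 0.6003 -0.1072  0.0685]
rubbing_stone [267.5, 231.9] 0.84 [ 0.5998 -0.028   0.107 ]
rubbing_stone [310.9, 245.1] 0.6 [0.6296 0.0637 0.107 ]
cork_block [335.0, 246.3] 0.58 [0.5796 0.1202 0.045 ]
brass_weight [210.1, 242.1] 0.67 [ 0.5855 -0.1614  0.045 ]
brass_weight [240.7, 193.4] 0.17 [ 0.4231 -0.1134  0.045 ]
oil_bottle [450.0, 266.3] 0.81 [0.5849 0.3846 0.    ]
oil_bottle [226.3, 256.0] 0.72 [ 0.5885 -0.1284  0.    ]
mug [119.6, 255.4] 0.73 [ 0.6029 -0.3789  0.    ]
```

Run:
```python
from h import *
im=cv2.imread("pics/top0.png")[120:290,190:390]; im2=cv2.imread("pics/scene0.png")[160:300,180:370]
cv2.imwrite("pics/a.png",np.hstack([cv2.resize(im,(400,340),interpolation=2),cv2.resize(cv2.copyMakeBorder(im2,0,0,0,0,0),(400,340),interpolation=2)]))
im=cv2.imread("pics/top0.png");hsv=cv2.cvtColor(im,cv2.COLOR_BGR2HSV)
for y,x in [(221,258),(218,324),(166,260),(160,318),(240,260)]: print(hsv[y,x])
```

```text
[ 74  92 103]
[ 75  94 100]
[ 75  93 101]
[75 93 99]
[ 20 164 149]
```

View pics/a.png

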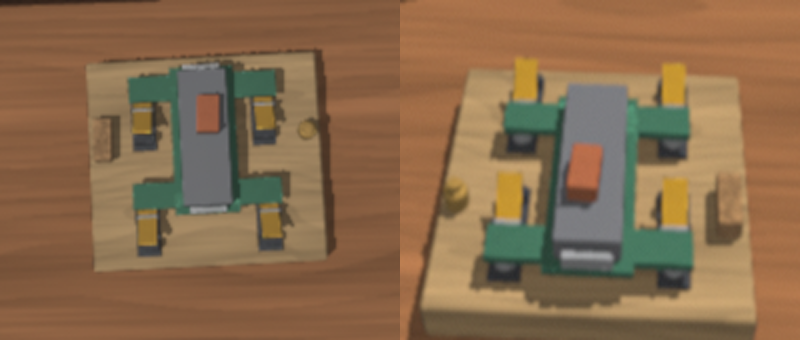

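View pics/top0.png

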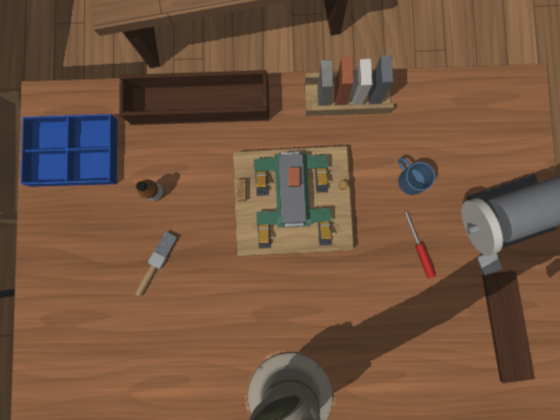

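Run:
```python
from h import *
np.set_printoptions(precision=4,suppress=True)
for c in ["top","scene"]:
    f=grab_frame(c); h=cv2.cvtColor(f["color"],cv2.COLOR_RGB2HSV)
    m=cv2.inRange(h,(60,60,50),(90,255,255)); 
    n,l,st,ce=cv2.connectedComponentsWithStats(cv2.dilate(m,np.ones((9,9))))
    k=l[188,292] if c=="top" else l[257,227]
    ys,xs=np.nonzero((m>0)&(l==k)) if k else np.nonzero(m)
    w=np.array([onplane(f,(x,y),.079)[:2] for x,y in zip(xs,ys)],np.float32)
    print(c,len(xs),cv2.minAreaRect(w))
print(state()["t"])
L={"corner":(.079,{'nl':[(258.5,221.3)]})}
# landmark fit
top={(-85,85):(.489,.0711),(-85,-85):(.4923,-.1101),(85,85):(.6439,.0619),(85,-85):(.6559,-.0996),(-145,85):(.4355,.0676),(-145,-85):(.4505,-.1081),(25,85):(.5877,.0594),(25,-85):(.5884,-.1052)}
sc={(-85,85):(.504,.0607),(-85,-85):(.5036,-.1045),(85,85):(.6406,.0635),(85,-85):(.651,-.1102),(-145,-85):(.4535,-.1112),(25,85):(.5904,.0618),(25,-85):(.6003,-.1072)}
for d in (top,sc):
    a=np.array(list(d))/1e3; b=np.array(list(d.values()))
    print(cv2.estimateAffinePartial2D(a,b)[0])
    r=R.align_vectors(np.c_[b-b.mean(0),0*b[:,0]],np.c_[a-a.mean(0),0*a[:,0]])[0]; print(r.as_rotvec()[2], b.mean(0)-r.as_matrix()[:2,:2]@a.mean(0))
```

```text
top 1460 ((0.5752980709075928, -0.023916855454444885), (0.2012939155101776, 0.20205913484096527), 1.1092785596847534)
scene 2030 ((0.5819383859634399, -0.022737018764019012), (0.20289379358291626, 0.20248571038246155), 1.3575595617294312)
1.5
[[ 0.9475 -0.021   0.5713]
 [ 0.021   0.9475 -0.0197]]
0.022195467565736107 [ 0.5729 -0.0197]
[[ 0.9182 -0.0377  0.5753]
 [ 0.0377  0.9182 -0.0236]]
0.040987369602413226 [ 0.5764 -0.0226]
```

Request:
carry_out:
  motion:
    - [0, 0, 0, 9.5, 0]
    - [0, 0, 0, 9.4, 0]
    - [0.021, -0.047, 0, 0, 0]
    - [0.021, -0.047, 0, 0, 0]
    - [0.021, -0.047, 0, 0, 0]
    - [0.021, -0.047, 0, 0, 0]
    - [0.021, -0.047, 0, 0, 0]
    - [0.021, -0.047, 0, 0, 0]

```text
t: 2.5
tcp_pos: [0.3702, -0.3944, 0.2315]
eef_rot: [3.141, 0.035, 0.001]
force: [1.3, -0.5, 0.8]
finger_gap: -0.0001
finger_force: 0.0
```

Request:
carry_out:
  motion:
    - [0.021, -0.047, 0.005, 0, 0]
    - [0.021, -0.047, 0.005, 0, 0]
    - [0.021, -0.047, 0.01, 0, 0]
    - [0.021, -0.047, 0.01, 0, 0]
    - [0.021, -0.047, 0.01, 0, 0]
    - [0, 0, 0.0, 0, 0]
    - [0, 0, 0.0, 0, 0]

```text
t: 3.38
tcp_pos: [0.4693, -0.159, 0.1914]
eef_rot: [3.141, 0.035, -0.0]
force: [-0.4, -0.2, 0.6]
finger_gap: -0.0001
finger_force: 0.0
```

Run:
```python
from h import *
np.set_printoptions(precision=4,suppress=True)
f=grab_frame("wrist"); cv2.imwrite("pics/w0.png",f["color"][:,:,::-1]); print(f["xyz"],f["fx"])
for n in ["corner_near_left","corner_near_right","corner_far_right","shim_near_right","shim_far_right"]:
    for r in landmark_of(n,"wrist")[:2]: print(n,r["xy"],round(r["score"],2),onplane(f,r["xy"],.079 if "corner" in n else .0685))
s=state();print(s["t"],s["tcp_pos"],s["force"])
```

```text
[ 0.5411 -0.1582  0.3338] 305.4563614234461
corner_near_left [13.3, 165.9] 0.8 [0.4988 0.0612 0.079 ]
corner_near_right [219.5, 161.1] 0.77 [ 0.5065 -0.1111  0.079 ]
3.675 [ 0.4691 -0.1596  0.1915] [ 0.3458  0.2555 -0.232 ]
```

View pics/w0.png

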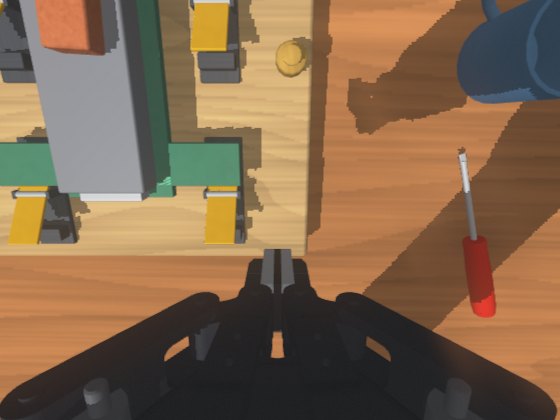

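Run:
```python
from h import *
np.set_printoptions(precision=4,suppress=True)
f=grab_frame("wrist"); s=state()
print(onplane(f,(278,250),s["tcp_pos"][2]),s["tcp_pos"],rot(f["attitude"]))
h=cv2.cvtColor(f["color"],cv2.COLOR_RGB2HSV);m=cv2.inRange(h,(60,60,50),(90,255,255))
c=m[:,185:235]; r=np.nonzero((c>0).mean(1)>.5)[0]; q=np.nonzero((m[150:180]>0).mean(0)>.5)[0]
print(r.min(),r.max(),q.max())
for p in [(219,r.min()),(219,r.max()+1),(q.max()+1,165)]: print(onplane(f,p,.079))
print(onplane(f,(222,195),.067),onplane(f,(10,0),.045),onplane(f,(280,253),.045))
```

```text
[ 0.4773 -0.1607  0.1914] [ 0.4692 -0.1595  0.1914] [[ 0.0194 -0.9589 -0.283 ]
 [-0.9998 -0.0186 -0.0054]
 [-0.0001  0.283  -0.9591]]
143 184 238
[ 0.5212 -0.1119  0.079 ]
[ 0.4862 -0.1107  0.079 ]
[ 0.5035 -0.1279  0.079 ]
[ 0.4745 -0.1108  0.067 ] [0.6303 0.0619 0.045 ] [ 0.4087 -0.1646  0.045 ]
```

Request:
carry_out:
  motion:
    - [0.033, -0.048, 0, 0, 0]
    - [0, 0, 0.05, 0, 0]
    - [0, 0, 0.045, 0, 0]
    - [0, 0, 0, 0, 0]
    - [0, 0, 0.007, 0, 0]
    - [0, 0, 0, 0, 0]

```text
t: 4.47
tcp_pos: [0.5019, -0.1103, 0.0904]
eef_rot: [3.141, 0.034, 0.003]
force: [0.2, 1.1, 0.1]
finger_gap: -0.0003
finger_force: 0.0
```

Run:
```python
from h import *
f=grab_frame("wrist"); cv2.imwrite("pics/w1.png",f["color"][:,:,::-1])
```

```text
(no output)
```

View pics/w1.png

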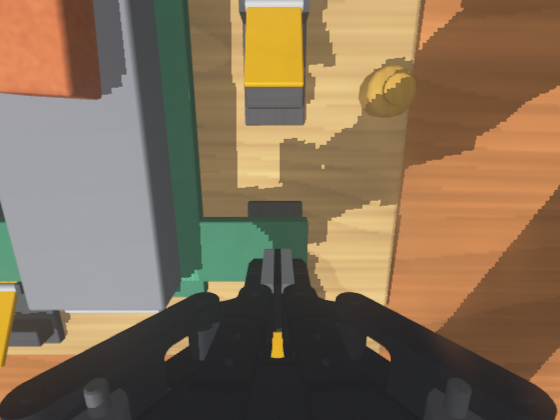

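Run:
```python
from h import *
np.set_printoptions(precision=4,suppress=True)
f=grab_frame("wrist"); s=state()
for p in [(250,218),(250,282),(308,250)]: print(onplane(f,p,.079))
print(onplane(f,(274,6),.0685),"hinge far", onplane(f,(278,250),.0904),s["tcp_pos"],s["force"])
```

```text
[ 0.5231 -0.0962  0.079 ]
[ 0.4851 -0.096   0.079 ]
[ 0.5054 -0.1278  0.079 ]
[ 0.6247 -0.107   0.0685] hinge far [ 0.5101 -0.1113  0.0904] [ 0.502  -0.1102  0.0905] [-0.284   0.8838 -0.0015]
```

Request:
carry_out:
  motion:
    - [0.002, 0, 0.009, 0, 0]
    - [0, 0, 0, 0, 0]
    - [0, 0, 0.002, 0, 0]
    - [0, 0, 0, 0, 0]

```text
t: 5.08
tcp_pos: [0.5034, -0.1099, 0.079]
eef_rot: [3.141, 0.034, 0.001]
force: [-2.5, 1.6, 12.2]
finger_gap: 0.0001
finger_force: 6.4
```

Request:
carry_out:
  motion:
    - [0, 0, 0.001, 0, 0]
    - [0, 0, 0, 0, 0]

```text
t: 5.32
tcp_pos: [0.5034, -0.1099, 0.0789]
eef_rot: [3.141, 0.034, 0.002]
force: [-5.4, 1.6, 26.1]
finger_gap: 0.0002
finger_force: 13.3
```

Request:
carry_out:
  motion:
    - [0, 0, -0.05, 0, 0]
    - [0, -0.055, 0, 0, 0]
    - [0, -0.06, 0, 0, 0]
    - [0, -0.055, 0, 0, 0]
    - [0, 0, 0.02, 0, 0]
    - [0, 0, 0.02, 0, 0]
    - [0, 0, 0, 0, 0]

```text
t: 6.2
tcp_pos: [0.4988, 0.0602, 0.0863]
eef_rot: [3.141, 0.035, -0.004]
force: [0.1, 0.1, 0.3]
finger_gap: -0.0003
finger_force: 0.0
```

Request:
carry_out:
  motion:
    - [0.001, 0, 0.007, 0, 0]
    - [0, 0, 0, 0, 0]
    - [0, 0, 0.001, 0, 0]
    - [0, 0, 0, 0, 0]

```text
t: 6.7
tcp_pos: [0.5008, 0.06, 0.0795]
eef_rot: [-3.141, -0.034, -0.001]
force: [0.4, -0.8, -0.8]
finger_gap: 0.0002
finger_force: 0.0
```

Request:
carry_out:
  motion:
    - [0, 0, 0.001, 0, 0]
    - [0, 0, 0, 0, 0]

```text
t: 6.95
tcp_pos: [0.5007, 0.0601, 0.0784]
eef_rot: [-3.141, -0.034, -0.0]
force: [-0.4, -0.2, 4.0]
finger_gap: 0.0004
finger_force: 1.7
```

Request:
carry_out:
  motion:
    - [0, 0, 0.001, 0, 0]
    - [0, 0, 0, 0, 0]

```text
t: 7.2
tcp_pos: [0.5007, 0.0601, 0.0773]
eef_rot: [-3.141, -0.035, -0.0]
force: [-0.4, -0.1, 4.6]
finger_gap: -0.0001
finger_force: 2.3
```

Request:
carry_out:
  motion:
    - [0, 0, 0.001, 0, 0]
    - [0, 0, 0, 0, 0]

```text
t: 7.45
tcp_pos: [0.5006, 0.0601, 0.0763]
eef_rot: [-3.141, -0.035, 0.0]
force: [0.1, 0.2, 5.7]
finger_gap: 0.0005
finger_force: 2.8
```

Request:
carry_out:
  motion:
    - [0, 0, 0.001, 0, 0]
    - [0, 0, 0.001, 0, 0]
    - [0, 0, 0, 0, 0]

```text
t: 7.82
tcp_pos: [0.5006, 0.0602, 0.0751]
eef_rot: [-3.141, -0.035, -0.001]
force: [-3.4, 0.6, 18.3]
finger_gap: -0.0001
finger_force: 9.1
```

Request:
carry_out:
  motion:
    - [0, 0, -0.01, 0, 0]
    - [0, 0, -0.035, 0, 0]
    - [0, 0, 0, 0, 0]
    - [0, 0, 0, 0, 0]

```text
t: 8.32
tcp_pos: [0.5005, 0.0601, 0.1191]
eef_rot: [-3.141, -0.035, 0.0]
force: [0.5, -0.2, -0.0]
finger_gap: -0.0002
finger_force: 0.0
```

Run:
```python
from h import *
np.set_printoptions(precision=4,suppress=True)
for c,z in [("top",.0685),("scene",.0685)]:
    f=grab_frame(c)
    for n in ("shim_near_left","corner_near_left"):
        for r in landmark_of(n,c)[:2]: print(c,n,r["xy"],round(r["score"],2),onplane(f,r["xy"],z))
f=grab_frame("scene"); cv2.imwrite("pics/s1.png",cv2.resize(f["color"][160:300,180:370,::-1],(760,560),interpolation=2))
```

```text
top shim_near_left [263.7, 240.4] 0.8 [0.4363 0.0587 0.0685]
top shim_near_left [156.5, 192.2] 0.65 [0.5798 0.357  0.0685]
top corner_near_left [345.0, 183.6] 0.65 [ 0.5883 -0.1722  0.0685]
scene shim_near_left [308.6, 192.5] 0.67 [0.4338 0.0578 0.0685]
scene shim_near_left [224.5, 254.6] 0.63 [ 0.6361 -0.1177  0.0685]
scene corner_near_left [309.0, 207.1] 0.96 [0.4838 0.0595 0.0685]
scene corner_near_left [270.0, 234.3] 0.67 [ 0.5736 -0.0257  0.0685]
```

View pics/s1.png

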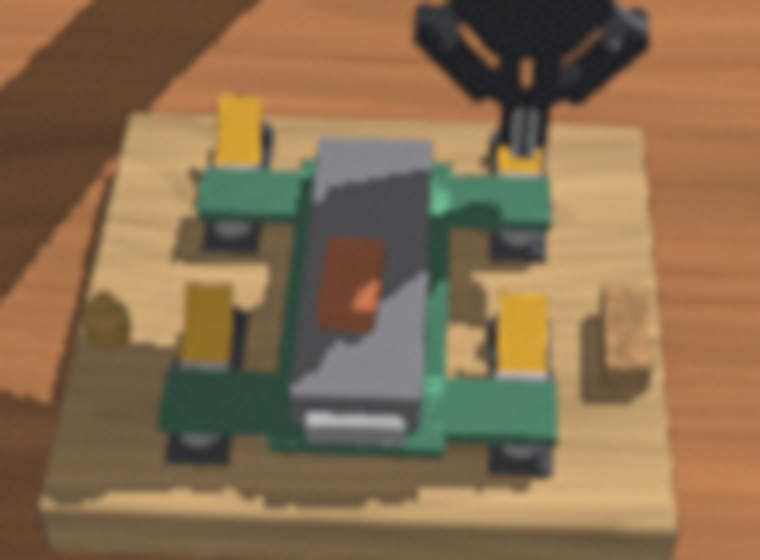

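Request:
carry_out:
  motion:
    - [-0.03, 0, 0, 0, 0]
    - [-0.03, 0, 0, 0, 0]
    - [0, 0, 0, 0, 0]
    - [0, 0, 0.015, 0, 0]
    - [0, 0, 0.006, 0, 0]
    - [0, 0, 0, 0, 0]

```text
t: 9.43
tcp_pos: [0.4409, 0.0587, 0.0979]
eef_rot: [3.141, 0.034, -0.001]
force: [0.0, 0.0, -0.4]
finger_gap: 0.0001
finger_force: 0.0
```

Request:
carry_out:
  motion:
    - [0, 0, 0.004, 0, 0]
    - [0, 0, 0.004, 0, 0]
    - [0, 0, 0, 0, 0]

```text
t: 9.8
tcp_pos: [0.4407, 0.0588, 0.0902]
eef_rot: [-3.141, -0.034, -0.0]
force: [-0.8, -0.0, 1.7]
finger_gap: -0.0003
finger_force: 1.0
```

Request:
carry_out:
  motion:
    - [0, 0, 0.004, 0, 0]
    - [0, 0, 0.004, 0, 0]
    - [0, 0, 0, 0, 0]

```text
t: 10.18
tcp_pos: [0.4408, 0.0588, 0.0823]
eef_rot: [-3.141, -0.034, -0.001]
force: [-0.1, 0.7, 2.0]
finger_gap: 0.0001
finger_force: 1.4
```

Request:
carry_out:
  motion:
    - [0, 0, 0.004, 0, 0]
    - [0, 0, 0.004, 0, 0]
    - [0, 0, 0.003, 0, 0]
    - [0, 0, 0, 0, 0]

```text
t: 10.68
tcp_pos: [0.44, 0.0587, 0.0712]
eef_rot: [3.141, 0.035, -0.002]
force: [-0.6, -0.6, 1.8]
finger_gap: -0.0002
finger_force: 1.0
```

Request:
carry_out:
  motion:
    - [0, 0, 0.001, 0, 0]
    - [0, 0, 0.001, 0, 0]
    - [0, 0, 0, 0, 0]

```text
t: 11.05
tcp_pos: [0.44, 0.0587, 0.0693]
eef_rot: [3.141, 0.035, -0.002]
force: [-1.3, 0.5, 5.3]
finger_gap: 0.0001
finger_force: 2.8
```

Request:
carry_out:
  motion:
    - [0, 0, 0.001, 0, 0]
    - [0, 0, 0.001, 0, 0]
    - [0, 0, 0, 0, 0]

```text
t: 11.42
tcp_pos: [0.44, 0.0587, 0.068]
eef_rot: [-3.141, -0.035, 0.001]
force: [-3.8, 0.4, 20.3]
finger_gap: -0.0
finger_force: 10.0
```

Request:
carry_out:
  motion:
    - [0, 0, 0.0005, 0, 0]
    - [0, 0, 0, 0, 0]
    - [0, 0, -0.01, 0, 0]
    - [0, 0, -0.05, 0, 0]
    - [0, 0, -0.05, 0, 0]
    - [0, 0, -0.05, 0, 0]
    - [0, 0, 0, 0, 0]
    - [0, 0, 0, 0, 0]

```text
t: 12.42
tcp_pos: [0.4404, 0.0588, 0.2266]
eef_rot: [-3.141, -0.035, -0.0]
force: [0.7, -0.2, -1.0]
finger_gap: -0.0
finger_force: 0.0
```

Run:
```python
from h import *
f=grab_frame("scene"); a=cv2.resize(f["color"][160:300,180:370,::-1],(400,300),interpolation=2)
f=grab_frame("wrist"); b=cv2.resize(f["color"][:,:,::-1],(400,300))
cv2.imwrite("pics/s2.png",np.hstack([a,b]))
s=state(); print(s["t"],s["tcp_pos"],s["force"])
```

```text
12.525 [0.43996653 0.05866989 0.2257183 ] [ 0.72828313 -0.4540146  -0.53064384]
```

View pics/s2.png

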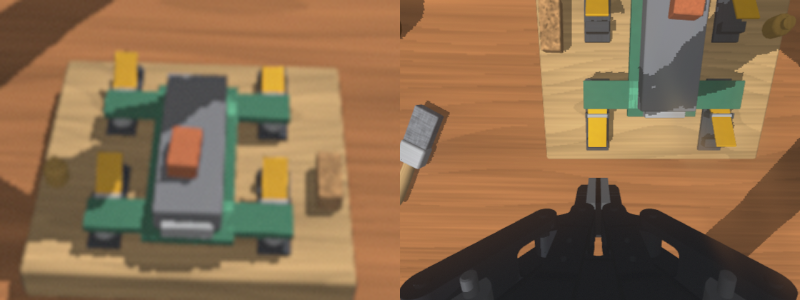

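The near-left tab, at about (597,128) in the wrist half, now lies flat over its base. The other three tabs still stand up and nothing else has moved.

```bash
python3 -c "
from cell import *
print(hand_in())"
```

```text
the job is handed in; nothing more can be done
None
```

I found the near-left corner to be the one that rocks, let it come back up, and pressed its shim tab flat. In the last pictures the other three tabs were still up and nothing else had moved, and the job is handed in. I didn't press the two far corners, because the near-left one gave on the second try.

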